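# Unlatch the tile cutter's lever and hold it up

## Robot

A 6-joint arm with a two-finger parallel gripper is mounted at the origin on the work surface. World frame = base frame: x ahead of the robot, y to its left, z up, the work surface at z = 0. Lengths are in m, angles in rad, forces in N, time in s.
With the tool pointing down it reaches from about 0.375 to 0.9 m from the base axis. Payload 3.1 kg.
Tool frame: the origin (TCP) lies at the centre of the arm's flange, where the gripper is bolted on; the fingertips stand robot.tip_extent ahead of it and the grasp point (between the pads) lies 164 mm ahead of it (robot.tip_extent is the distance from the TCP to the fingertips, in m); z points along the fingers, y is the line along which they close (so a half turn about z gives the same grasp; the last joint's range is limited). The gripper opens to 87 mm and grips with 3 to 60 N. Pads are 19 mm wide; open, the fingers measure 117 mm over their backs; the gripper's body (75 mm by 190 mm) begins 51 mm behind the grasp point.
Start: joints at [-1.514, 0.527, 1.433, -0, 1.181, -0.178], TCP at [0.146, -0.608, 0.405] pointing down, gripper open.
Joint ranges: [-3.08, 3.08], [-0.75, 2.2], [0.22, 2.44], [-1.43, 4.57], [0, 2.65], [-2.85, 2.85]. Speed limits (rad/s): [2.79, 2.79, 3.14, 3.14, 3.14, 3.14].

## Interface

Orientations are given as a unit quaternion [x, y, z, w].
In Python, from rig import get_obs, camera, hand_in, cut_out, robot gives the robot as it stands.
- The arm moves only by the tool step_arm, never from a script. Its argument "rows" is a list of rows, each a list of 6 numbers: the shift along the world's x, y, z in m, then the turn, a rotation vector about the world's x, y, z in degrees. A call has 1 to 12 rows; each row shifts and turns the commanded pose from where the row before left it; what a row does not reach is not made up. A row lasts 1/8 s, in which the tool goes at most 62.5 mm and 10.7 degrees, less where a joint would pass 70% of its speed; a pose out of reach is approached as far as the arm can. A call is refused whole if a number of a shift passes 0.0625 or a number of a turn 10.7, either way. A call with a gripper value outside its range is refused whole. "jaw" is the finger opening in m, from 0 to 0.087, set as the call begins (left out, the last holds). The fingers move at their own pace and stop on an object; "squeeze" is the grip in N (left out, the last holds). Time passes only in rows, so rows that do not move let the fingers close. It gives the time, the measured TCP pose, the force, the opening and the grip force at its end, in the units of the state.
- get_obs(): the state, without advancing time (a new reading comes with each control period).
- camera(name): name is "scene" or "top" or "wrist"; returns a dict with "pixels" (400x640x3 uint8, blue, green, red), "depth" (400x640 float32, m along the optical axis (not along the pixel's ray), 0 where there is no reading), "fov_y" (degrees; the focal length in pixels is half the picture's height over the tangent of half this angle, whatever the lens; pixels are square), "cx", "cy" (the principal point, pixels), "extrinsics" (4x4, takes a point from camera to world coordinates); the wrist camera has in their place "mount" (4x4, takes a point from camera to tool coordinates, whose origin is the TCP and whose axes are the flange's). Camera axes: x right, y up, looking along -z (the intrinsics and any distortion apply to the point x, -y, -z); pixel columns grow to the right and rows downward; lengths in m; the calibration is good to about 2 mm. A picture is of the moment at which its call begins: read the wrist's pose just before it.
- hand_in(): hands the job in; it is judged then, once.
Trained networks look in the newest picture that a camera, given by its name, has taken for a name from the list of things; names that differ only in an ending like _2 or _b are one class to them, and where a whole thing is asked for, a point or a joint stands for the part that bears it (a point fixed in the world has none). Each returns a list of dicts, best first, with "confidence" (0 to 1); they miss things now and then, are a little off and sometimes report something else, mostly with a low value. They report only what shows in the picture. A call takes as long as a camera call.
- cut_out(label, camera): "region" (400x640 bool, what is visible of it) and "extent" ([centre column, centre row, width, height] in pixels, round what is visible of it).
The state is a dict: "time": time; "q": joint angles; "joint_velocities": joint speeds; "joint_torque": joint torques, N m; "position": TCP position; "tool_rot": TCP orientation; "ft_force": force on the tool from outside, world axes, zero at the start; "moment": the same for the moment, N m; "grip_width": finger opening in m; "grip_force": force on a finger pad.
Only numpy, scipy, OpenCV 4.12 (cv2) and the standard library are available. Lean on these libraries where they do the work, as an engineer would, in place of code of your own. Each camera call takes 0.05 s, during which the arm holds its last target. There are 200 camera calls.

## Task

The lever of the tile cutter is locked down on its stud for carrying. Pull the spring latch at the lever's side outwards by its upright tab, away from the lever, until it is clear of the stud; then raise the lever off the stud to about thirty degrees, so that a tile can go in under the scoring wheel, and finish while still holding it up there in the gripper. Leave the other things on the table where they are.

Things in the scene. Friction and masses are not known exactly. Their poses are not given: they have to be found in the camera images.
- cutter: manual rail tile cutter, fixed to the table: aluminium bed 180 x 480 mm with black rubber pads (top at 26 mm), grey end posts 95 mm tall, two chromed rails at height 78 mm, carriage clamped on them. Origin: centre of the bed's underside, on the table; y runs along the rails, x across them. The locked lever lies level above the rails, pointing from the carriage to the cutter's -y
- stud (a point): centre of the head of the locking stud, a steel mushroom 18 mm across on top of the end post at the cutter's -y end (cutter x 0, y -215, height 110 mm); hidden under the lever's coupler cup while the lever is down
- lever (a joint): lever angle in rad: 0 = level, locked down; grows as its free end rises; free up to 1.3. The pivot axis lies along the cutter's x. Nothing but the robot holds the lever up: let go, it falls back. It weighs about 0.5 kg; raising it takes roughly 3.5 to 6 N at the latch
- latch (a joint): travel of the spring latch in m: 0 = in, its plate under the stud's head; 0.014 = pulled fully out. It is pulled towards the cutter's -x (level, square to the lever, away from it). The lever comes free at about 0.005; 0.008 or more is a clear pull. The spring pulls it back in with about 4 N at 0, 10 N fully out. It rides on the lever and rises with it
- latch_tab (a point): grip point inside the latch's upright cast metal tab: 12 mm thick along the cutter's x, 24 mm wide along y, 62 mm tall; this point is 21 mm below its top and 136 mm above the table with the lever down. It stands on a 9 mm steel rod whose top is 29 mm below this point. Above the rod 54 mm are free between tab and lever tube; the tab's other side is open
- lever_pivot (a point): centre of the lever's pivot on the carriage, 130 mm above the table. Along the lever the tab is 245 mm from it, and 70 mm to the cutter's -x side of the lever's centre line. Gripped on its two broad faces (closing along the cutter's x), the tab can turn between the pads as the lever rises, so the gripper may stay pointing down
- lever_cup (a point): point on the lever's centre line over the stud, 245 mm from the pivot: here the steel coupler cup, 40 mm wide, covers the stud and carries the latch. The lever is a steel tube 20 mm thick; beyond the cup follows a black rubber grip 31 mm thick, its free end 400 mm from the pivot
- tile: loose blue ceramic tile, 97 x 97 x 8 mm, lying on the cutter's bed waiting to be cut. Origin: centre of its underside. Not part of the job
- nippers: loose tile nippers with grey handles, about 190 x 90 x 19 mm, lying flat in front of the cutter. Origin: centre of its underside. Not part of the job
- glue: loose white glue bottle, 56 mm across, 145 mm tall, upright. Origin: centre of its underside. Not part of the job
- jar: loose closed glass jar, 76 mm across, 94 mm tall, upright. Origin: centre of its underside. Not part of the job
- dish: loose clear plastic dish, 110 mm across, 28 mm tall. Origin: centre of its underside. Not part of the job
- scissors: loose scissors with orange handles, about 170 x 85 x 12 mm, lying flat. Origin: centre of its underside. Not part of the job
- brush: loose brush, 190 mm long, lying flat. Origin: centre of its underside. Not part of the job

How it is judged:
By the outcome, as a careful person would: the job done as asked, in the order asked, and still so for the second after the job is handed in, while the arm keeps its last pose, push and grip.
It also fails if it takes over 32 s, if anything falls off the work surface, if the arm or the gripper's body presses on something with over 40 N, if the wrist force passes 120 N, or if a joint passes its speed limit or range.

## Working session

There is one attempt and no reset: what is moved stays moved. The work goes in short steps, Python scripts to look and compute and a tool call to move; the robot and the scene stay as the last step left them, time stands still between calls to the robot, and variables do not carry over. Pictures are saved under pics/ and viewed, at most 10 in all, crops included, and the job is handed in when it is done.

Besides the shell and the picture viewer there is one more tool, called by a JSON object that holds its "op" and its "data", one argument or row to a line. step_arm: Moves the arm, as the interface text tells. Its arguments: {"type":"object","properties":{"rows":{"type":"array"},"jaw":{"type":"number"},"squeeze":{"type":"number"}},"required":["rows"]}

```bash
mkdir -p pics
cat > h.py <<'E'
import numpy as np, cv2
from rig import get_obs, camera, cut_out, robot
from scipy.spatial.transform import Rotation as R
def ext(name):
    o=get_obs(); c=camera(name)
    if name=='wrist':
        T=np.eye(4);T[:3,:3]=R.from_quat(o['tool_rot']).as_matrix();T[:3,3]=o['position'];E=T@c['mount']
    else: E=np.array(c['extrinsics'])
    c['E']=E; c['f']=200/np.tan(np.radians(c['fov_y'])/2); return c
def pts(c,v,u):
    d=c['depth'][v,u]; p=np.stack([(u-c['cx'])/c['f']*d,-(v-c['cy'])/c['f']*d,-d],-1)
    return p@c['E'][:3,:3].T+c['E'][:3,3], d
def proj(c,P):
    p=(np.atleast_2d(P)-c['E'][:3,3])@c['E'][:3,:3]
    return np.stack([c['cx']+c['f']*p[:,0]/-p[:,2],c['cy']+c['f']*p[:,1]/p[:,2]],-1)
E
python3 - <<'E'
from h import *
print(robot, {k:v for k,v in vars(robot).items()} if hasattr(robot,'__dict__') else '')
ims=[]
for n in ['scene','top']:
    c=ext(n); print(n,c.keys(),c['fov_y'],c['cx'],c['cy'],c['E'].round(3).tolist())
    cv2.imwrite(f'pics/{n}0.png',c['pixels'])
    for l in ['latch_tab','lever','lever_cup','lever_pivot','cutter','tile','glue','jar','dish','nippers','scissors','brush']:
        for r in cut_out(l,n)[:2]:
            v,u=np.nonzero(r['region'])
            if not len(v): continue
            P,d=pts(c,v,u);P=P[d>0]
            print(l,round(r['confidence'],2),np.round(r['extent']),len(v), np.median(P,0).round(3) if len(P) else '', np.percentile(P,[3,97],axis=0).round(3).tolist() if len(P) else '')
E
```

```text
<Robot object at 0x7fc1f535be00> {}
scene dict_keys(['pixels', 'depth', 'fov_y', 'cx', 'cy', 'extrinsics', 'E', 'f']) 46.935734257785384 318.5872175189212 197.96031579055997 [[0.573, -0.448, 0.686, 1.458], [0.819, 0.32, -0.476, -0.602], [-0.006, 0.835, 0.55, 0.806], [0.0, 0.0, 0.0, 1.0]]
latch_tab 0.63 [248. 218.   9.  24.] 205 [ 0.59  -0.21   0.132] [[0.582, -0.219, 0.1], [0.596, -0.196, 0.157]]
lever 0.89 [277. 224. 130.  84.] 1796 [ 0.661 -0.207  0.137] [[0.587, -0.34, 0.104], [0.695, 0.038, 0.148]]
lever_cup 0.92 [276. 224. 122.  81.] 1758 [ 0.66  -0.207  0.137] [[0.587, -0.339, 0.104], [0.695, 0.036, 0.147]]
lever_pivot 0.79 [275. 223. 126.  80.] 1800 [ 0.66  -0.206  0.137] [[0.587, -0.339, 0.104], [0.695, 0.038, 0.147]]
lever_pivot 0.71 [340. 262.  31.  47.] 1231 [ 0.787 -0.084  0.069] [[0.746, -0.107, 0.005], [0.804, -0.044, 0.096]]
cutter 0.7 [300. 228. 177. 116.] 8244 [ 0.645 -0.078  0.032] [[0.55, -0.304, 0.017], [0.728, 0.219, 0.144]]
tile 0.53 [359. 205.  23.  25.] 283 [0.601 0.151 0.034] [[0.533, 0.103, 0.03], [0.629, 0.184, 0.037]]
glue 0.96 [392. 211.  19.  51.] 7
[... 1772 characters left out ...]
 [0.556 0.132 0.034] [[0.525, 0.088, 0.03], [0.62, 0.176, 0.038]]
glue 0.69 [269. 153.  18.  26.] 359 [0.702 0.162 0.1  ] [[0.684, 0.141, 0.035], [0.729, 0.188, 0.147]]
jar 0.64 [348. 135.  22.  36.] 651 [ 0.757 -0.065  0.093] [[0.729, -0.097, 0.017], [0.794, -0.033, 0.098]]
dish 0.75 [465. 272.  36.  35.] 1086 [ 0.36  -0.409  0.015] [[0.313, -0.451, 0.002], [0.409, -0.358, 0.03]]
nippers 0.75 [306. 262.  67.  34.] 735 [0.388 0.058 0.015] [[0.357, -0.022, -0.001], [0.439, 0.15, 0.021]]
scissors 0.75 [181. 179.  38.  56.] 587 [0.615 0.447 0.009] [[0.566, 0.39, 0.001], [0.715, 0.483, 0.015]]
brush 0.56 [167. 282.  16.  64.] 745 [0.369 0.473 0.022] [[0.263, 0.452, 0.006], [0.437, 0.492, 0.027]]
```

```bash
ls; python3 -c "
from rig import get_obs;print(get_obs())"
```

```text
h.py
pics
{'time': 1.3, 'q': array([-1.51354337e+00,  5.27503271e-01,  1.43269766e+00,  1.92316605e-05,
        1.18143743e+00, -1.78476899e-01]), 'joint_velocities': array([-0.00160598,  0.00111658,  0.00020081, -0.00117708,  0.00151358,
        0.000599  ]), 'joint_torque': array([-4.50373109e-04, -4.40014637e+01, -1.76983219e+01,  6.34058984e-02,
        5.06058976e-02, -1.96580680e-05]), 'position': array([ 0.1460139 , -0.60767973,  0.40474713]), 'tool_rot': array([ 9.93062396e-01,  1.17588595e-01,  1.02638762e-05, -2.22699833e-05]), 'ft_force': array([0.23602407, 0.54102505, 0.07257357]), 'moment': array([0.0369175 , 0.03236866, 0.02209799]), 'grip_force': 0.0, 'grip_width': 0.0870726305242999}
```

Run:
```python
from h import *
for n in ['scene','top']:
    c=ext(n); vv,uu=np.mgrid[0:400,0:640]; P,d=pts(c,vv.ravel(),uu.ravel())
    m=(d>0)&(P[:,0]>.55)&(P[:,0]<.75)&(P[:,1]>-.36)&(P[:,1]<.08)
    lev=P[m&(P[:,2]>.133)&(P[:,2]<.152)&(P[:,0]>.61)]
    vx,vy,x0,y0=cv2.fitLine(lev[:,:2].astype(np.float32),cv2.DIST_HUBER,0,.01,.01).ravel()
    if vy>0: vx,vy=-vx,-vy
    print(n,'lever dir',vx,vy,'yaw deg',np.degrees(np.arctan2(vx,-vy)),'at',x0,y0,'yrange',np.percentile(lev[:,1],[1,99]))
    tab=m&(P[:,0]<.62)&(P[:,2]>.12)&(P[:,1]<-.15)
    T=P[tab]; print('tab',len(T),T.mean(0),T.min(0),T.max(0)); top=T[T[:,2]>.152]; print('toppts',len(top),top.mean(0) if len(top) else '',top.min(0),top.max(0))
    # frame along lever
    L=np.array([vx,vy]);N=np.array([vy,-vx]) 
    r=T[:,:2]-[x0,y0]; print('along',(r@L).min(),(r@L).max(),'side',(r@N).min(),(r@N).max())
    img=c['pixels'];q=proj(c,T.mean(0))[0].astype(int);print(q)
    crop=img[q[1]-60:q[1]+70,max(0,q[0]-110):q[0]+110]; cv2.imwrite(f'pics/c_{n}.png',cv2.resize(crop,None,fx=3.5,fy=3.5,interpolation=cv2.INTER_CUBIC))
```

```text
scene lever dir 0.20889989 -0.97793704 yaw deg 12.057891 at 0.664974 -0.21494967 yrange [-0.34354318  0.06033179]
tab 140 [ 0.58884834 -0.2085248   0.14100782] [ 0.57861419 -0.21927786  0.12010167] [ 0.59473142 -0.1943803   0.15808502]
toppts 34 [ 0.58650817 -0.20731729  0.1557542 ] [ 0.57861419 -0.21824637  0.15203651] [ 0.59303681 -0.19724964  0.15808502]
along -0.03643656126844129 -0.01225609636876463 side 0.06800809572624482 0.08386286354003229
[249 213]
top lever dir 0.17972223 -0.9837174 yaw deg 10.353581 at 0.64909863 -0.16937667 yrange [-0.33868114  0.06266803]
tab 56 [ 0.58329693 -0.2026201   0.15093992] [ 0.57672944 -0.21691964  0.12323712] [ 0.59231173 -0.19283175  0.16166703]
toppts 38 [ 0.58423424 -0.20448758  0.15671345] [ 0.57843266 -0.21691964  0.15244774] [ 0.58960489 -0.19345552  0.16166703]
along 0.011214295244981841 0.035046996355716016 side 0.06369311071346846 0.07678733479248523
[404 193]
```

View pics/scene0.png

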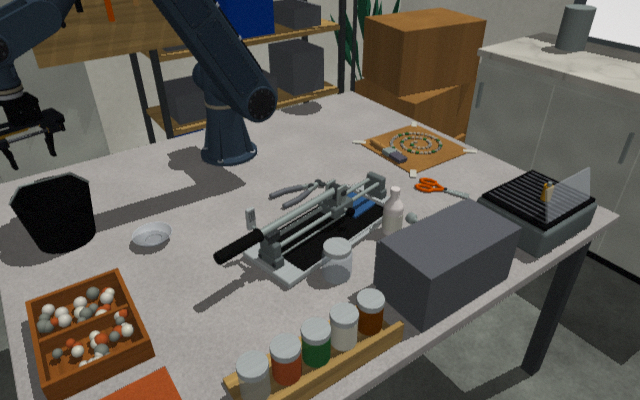

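View pics/c_top.png

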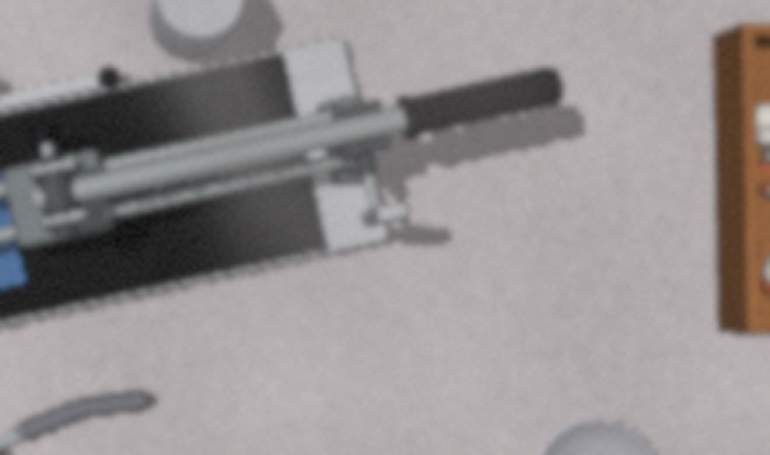

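{"op": "step_arm", "data": {
  "rows": [
    [0.037,0.034,0,0,0,7.3],
    [0.037,0.034,0,0,0,7.3],
    [0.037,0.034,0,0,0,7.3],
    [0.037,0.034,0,0,0,7.3],
    [0.037,0.034,0,0,0,7.3],
    [0.037,0.034,0,0,0,7.3],
    [0.037,0.034,0,0,0,7.3],
    [0.037,0.034,0,0,0,7.3],
    [0.037,0.034,0,0,0,7.3],
    [0.037,0.034,0,0,0,7.3],
    [0.037,0.034,0,0,0,7.3],
    [0.032,0.028,0,0,0,7.2]
  ],
  "jaw": 0.06
}}

```text
time: 2.9
position: [0.5863, -0.2041, 0.4049]
tool_rot: [0.634, 0.773, 0.0, 0.0]
ft_force: [0.6, -0.6, -0.2]
grip_width: 0.0606
grip_force: 0.0
```

{"op": "step_arm", "data": {
  "rows": [
    [0,0,0,0,0,0],
    [0,0,0,0,0,0]
  ]
}}

```text
time: 3.15
position: [0.5848, -0.2057, 0.4045]
tool_rot: [0.636, 0.772, -0.0, -0.0]
ft_force: [1.4, -0.2, 1.1]
grip_width: 0.06
grip_force: 0.0
```

Run:
```python
from h import *
print('tip',robot.tip_extent)
o=get_obs(); print(o['position'],R.from_quat(o['tool_rot']).as_matrix().round(3).tolist(),o['grip_width'],o['ft_force'])
c=ext('wrist'); cv2.imwrite('pics/w1.png',c['pixels'])
print(c['E'].round(3).tolist(),proj(c,[[.585,-.206,.157],[.585,-.206,.136]]))
for l in ['latch_tab','lever']:
    for r in cut_out(l,'wrist')[:2]:
        v,u=np.nonzero(r['region']);P,d=pts(c,v,u);P=P[d>0]
        print(l,r['confidence'],np.round(r['extent']),np.median(P,0).round(4),np.percentile(P,[3,97],axis=0).round(4).tolist())
        if l=='latch_tab':
            t=P[(P[:,2]>.152)&(P[:,2]<.165)];print(len(t), t.mean(0),t.min(0),t.max(0), cv2.minAreaRect((t[:,:2]*1000).astype(np.float32)))
vv,uu=np.mgrid[0:400,0:640]; P,d=pts(c,vv.ravel(),uu.ravel())
lev=P[(d>0)&(P[:,2]>.133)&(P[:,2]<.152)&(P[:,0]>.61)&(P[:,0]<.75)&(P[:,1]<.06)]
vx,vy,x0,y0=cv2.fitLine(lev[:,:2].astype(np.float32),cv2.DIST_HUBER,0,.01,.01).ravel();print(vx,vy,x0,y0,np.degrees(np.arctan(-vx/vy)))
```

```text
tip 0.1822
[ 0.58476285 -0.20570539  0.40453566] [[-0.191, 0.982, -0.001], [0.982, 0.191, -0.0], [0.0, -0.001, -1.0]] 0.059961304055702 [ 1.3763334  -0.19882674  1.12436508]
[[0.981, -0.185, -0.051, 0.571], [0.192, 0.945, 0.265, -0.133], [-0.001, -0.27, 0.963, 0.384], [0.0, 0.0, 0.0, 1.0]] [[316.82942081 211.449374  ]
 [316.82733605 204.31856829]]
latch_tab 0.97 [328. 203.  43.  41.] [ 0.5857 -0.2013  0.1479] [[0.5768, -0.2157, 0.1011], [0.6139, -0.1946, 0.1573]]
354 [ 0.58376294 -0.20551571  0.15594749] [ 0.57656671 -0.21741696  0.1521368 ] [ 0.59103957 -0.19458434  0.1580431 ] ((583.875244140625, -206.0710906982422), (11.298118591308594, 22.836170196533203), 10.737141609191895)
lever 0.63 [361. 157. 108. 314.] [ 0.6343 -0.1546  0.1374] [[0.5821, -0.2435, 0.0262], [0.6702, -0.0388, 0.1559]]
0.19976568 -0.9798437 0.63781786 -0.12846492 11.523256
```

View pics/w1.png

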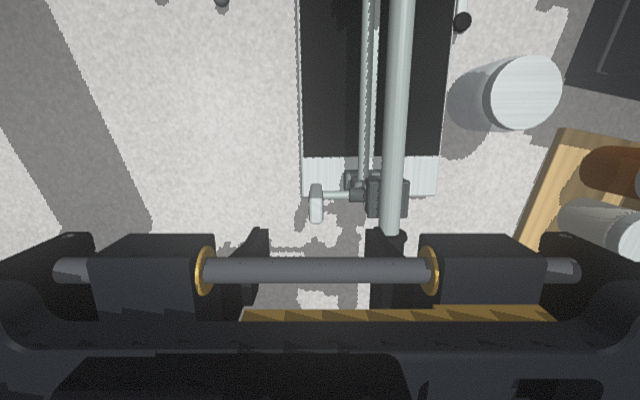

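{"op": "step_arm", "data": {
  "rows": [
    [0,0,0,0,0,0],
    [-0.001,0,-0.02,0,0,0],
    [0,0,-0.02,0,0,0],
    [0,0,-0.02,0,0,0],
    [0,0,-0.02,0,0,0],
    [0,0,-0.014,0,0,0],
    [0,0,-0.008,0,0,0],
    [0,0,0,0,0,0]
  ],
  "jaw": 0.04
}}

```text
time: 4.3
position: [0.5839, -0.2058, 0.3024]
tool_rot: [0.636, 0.772, -0.0, -0.0]
ft_force: [-1.1, 0.1, 0.3]
grip_width: 0.0399
grip_force: 0.0
```

{"op": "step_arm", "data": {
  "rows": [
    [0,0,0,0,0,0],
    [0,0,0,0,0,0],
    [0,0,0,0,0,0],
    [0,0,0,0,0,0]
  ],
  "jaw": 0,
  "squeeze": 35
}}

```text
time: 4.8
position: [0.5839, -0.2057, 0.3031]
tool_rot: [0.636, 0.772, -0.0, -0.0]
ft_force: [-2.2, -0.0, 1.7]
grip_width: 0.0121
grip_force: 35.0
```

{"op": "step_arm", "data": {
  "rows": [
    [-0.0025,-0.0005,0,0,0,0],
    [-0.0025,-0.0005,0,0,0,0],
    [-0.0025,-0.0005,0,0,0,0],
    [-0.0025,-0.0005,0,0,0,0],
    [-0.001,-0.0002,0,0,0,0],
    [0,0,0,0,0,0],
    [0,0,0,0,0,0]
  ]
}}

```text
time: 5.68
position: [0.5745, -0.2075, 0.303]
tool_rot: [0.636, 0.772, 0.002, 0.002]
ft_force: [7.3, 3.5, -1.1]
grip_width: 0.0118
grip_force: 35.0
```

{"op": "step_arm", "data": {
  "rows": [
    [-0.001,-0.0002,0,0,0,0],
    [0,0.0004,0.007,0,0,0],
    [-0.0001,0.0005,0.007,0,0,0],
    [-0.0002,0.0007,0.0073,0,0,0],
    [0,0,0,0,0,0],
    [0,0,0,0,0,0]
  ]
}}

```text
time: 6.42
position: [0.5734, -0.2064, 0.3241]
tool_rot: [0.636, 0.772, 0.001, 0.003]
ft_force: [8.6, 1.6, -4.0]
grip_width: 0.0119
grip_force: 35.0
```

{"op": "step_arm", "data": {
  "rows": [
    [-0.0003,0.0017,0.0106,0,0,0],
    [-0.0004,0.0017,0.0105,0,0,0],
    [-0.0005,0.0026,0.0104,0,0,0],
    [-0.0005,0.0026,0.0103,0,0,0],
    [-0.0007,0.0035,0.0102,0,0,0],
    [-0.0007,0.0035,0.01,0,0,0],
    [-0.0008,0.0043,0.0098,0,0,0],
    [-0.0009,0.0043,0.0097,0,0,0],
    [-0.001,0.0051,0.0094,0,0,0],
    [-0.001,0.0052,0.0092,0,0,0],
    [0,0,0,0,0,0],
    [0,0,0,0,0,0]
  ]
}}

```text
time: 7.92
position: [0.5668, -0.1729, 0.4249]
tool_rot: [0.636, 0.772, 0.001, 0.005]
ft_force: [8.3, -1.5, -2.4]
grip_width: 0.0119
grip_force: 35.0
```

Run:
```python
from h import *
o=get_obs(); print(o['time'],o['position'],o['ft_force'],o['moment'],o['grip_width'])
for n in ['scene','top']:
    c=ext(n); cv2.imwrite(f'pics/{n}2.png',cv2.resize(c['pixels'][120:320,130:430],None,fx=2.5,fy=2.5))
    r=cut_out('lever',n)[0]
    v,u=np.nonzero(r['region']);P,d=pts(c,v,u);P=P[d>0]
    L=np.array([.191,-.982]);s=(P[:,:2]-[.607,.048])@L; 
    m=(s>.03)&(P[:,2]>.1)&(s<.36)&(P[:,0]>.6); vx,vy,_,_=cv2.fitLine(np.stack([s[m],P[m,2]],-1).astype(np.float32),cv2.DIST_HUBER,0,.01,.01).ravel()
    print(n,r['confidence'],m.sum(),'angle',np.degrees(np.arctan(vy/vx)),s[m].min(),s[m].max(),P[m,2].max())
    for l in ['tile','nippers','glue','jar','dish','scissors','brush']:
        for q in cut_out(l,n)[:1]:print(l,np.round(q['extent']),end=' ')
    print()
```

```text
7.925 [ 0.56683966 -0.17292095  0.42493604] [ 8.33572266 -1.5414704  -2.43897661] [-0.51036237 -1.35673943  0.21923469] 0.011879847921705409
scene 0.55 1284 angle 29.871664 0.031788396880820156 0.3524576805703465 0.33902101626763365
tile [360. 208.  24.  24.] nippers [292. 196.  39.  19.] glue [392. 210.  22.  51.] jar [337. 258.  28.  48.] dish [150. 236.  39.  25.] scissors [442. 186.  53.  21.] brush [387. 151.  40.  20.] 
top 0.86 911 angle 30.33754 0.030379829068524856 0.34691459941129854 0.34134032261678005
tile [282. 203.  32.  34.] glue [270. 154.  22.  27.] jar [352. 134.  26.  32.] dish [467. 273.  30.  39.] scissors [180. 179.  34.  53.] brush [165. 279.  17.  63.]
```

View pics/scene2.png

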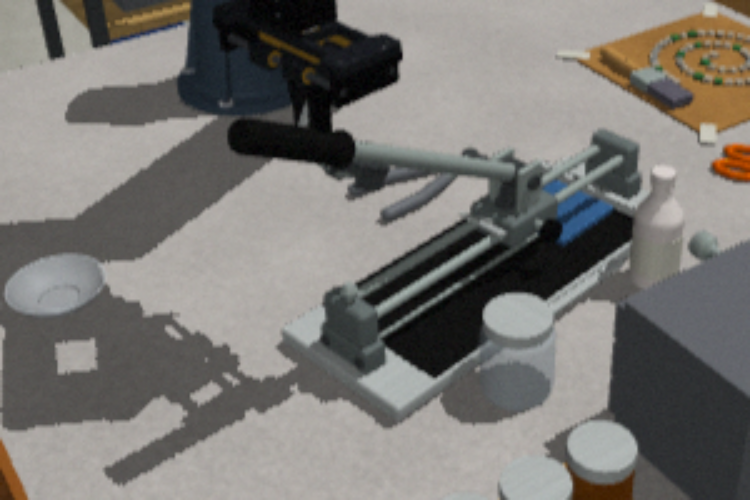

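The picture shows the lever raised clear of the stud (stud bare near (345,295) in the crop) and held in the gripper at (315,125). The measured angle is about 30° and the other things have not moved.

```bash
python3 -c "
from rig import hand_in;print(hand_in())"
```

```text
the job is handed in; nothing more can be done
None
```

The latch was pulled out about 10 mm and the lever raised to about 30°; the job was handed in with the gripper still holding the lever up and the other things, as far as the cameras showed, where they were.

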